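# Find the full hardware tin by its weight

## Task

One of the three identical closed tins on the lowest acrylic tier is full of spare bolts and is clearly the heaviest: find it by feel. Lift each tin clear of its cork pad straight up and set it back upright on that pad, one after the other from the robot's left to its right (the last need not be set back if it is the one), then finish while still gripping the heaviest tin upright and motionless, at least 10 cm above its pad, with the other two standing on their pads and the other gear left where it was.

Things in the scene. Friction and masses are not known exactly. Their poses are not given: they have to be found in the camera images.
- tin_a_mid (a point): centre (half-way up) of one of three tins that look just alike: closed aluminium cylinder, 54 mm in diameter, 75 mm tall, standing upright on a cork pad. z axis up. The letter says nothing of its place or weight. The tins weigh between 0.09 and 0.6 kg; the heaviest is at least 0.15 kg heavier than the next, the contents do not shift
- tin_b_mid (a point): centre (half-way up) of one of three tins that look just alike: closed aluminium cylinder, 54 mm in diameter, 75 mm tall, standing upright on a cork pad. z axis up. The letter says nothing of its place or weight. The tins weigh between 0.09 and 0.6 kg; the heaviest is at least 0.15 kg heavier than the next, the contents do not shift
- tin_c_mid (a point): centre (half-way up) of one of three tins that look just alike: closed aluminium cylinder, 54 mm in diameter, 75 mm tall, standing upright on a cork pad. z axis up. The letter says nothing of its place or weight. The tins weigh between 0.09 and 0.6 kg; the heaviest is at least 0.15 kg heavier than the next, the contents do not shift
- tiers: fixed stand of smoky acrylic, three steps climbing away from the robot, 520 mm wide. Origin on the shelf under the middle pad; x away from the robot, y to its left, z up. Tops at 50, 100, 150 mm over x -80 to 110, 112 to 212, 214 to 304 mm. A flap 36 mm high stands folded upward along the front edge (x -83). Headlamp (42 mm high) and nut key on the top step are fixed
- pad_left (a point): centre of the left cork pad (left and right as seen from the robot; 86 mm in diameter, flush) on the lowest tier, at its top surface; pads are 150 mm apart along the y of the stand. One tin stands on each pad, up to about 15 mm off its centre
- pad_middle (a point): centre of the middle cork pad (left and right as seen from the robot; 86 mm in diameter, flush) on the lowest tier, at its top surface; pads are 150 mm apart along the y of the stand. One tin stands on each pad, up to about 15 mm off its centre
- pad_right (a point): centre of the right cork pad (left and right as seen from the robot; 86 mm in diameter, flush) on the lowest tier, at its top surface; pads are 150 mm apart along the y of the stand. One tin stands on each pad, up to about 15 mm off its centre
- biner_oval: oval steel carabiner, 81 x 47 x 12 mm, lying flat on the lowest tier between the left and middle tins; origin at the centre of its underside; a bystander
- belay_plate: steel belay plate with two slots, 70 x 44 x 10 mm, lying flat on the lowest tier between the middle and right tins; origin at the centre of its underside; a bystander
- biner_dee: D-shaped aluminium carabiner, 102 x 48 x 13 mm, lying flat on the second tier; origin at the centre of its underside; a bystander
- biner_pear: pear-shaped dark carabiner, 103 x 77 x 14 mm, lying flat on the second tier; origin at the centre of its underside; a bystander
- figure_eight: steel figure-eight descender, 104 x 68 x 12 mm, lying flat on the second tier; origin at the centre of its underside; a bystander
- flap (a joint): tilt of the front flap: 0 upright, growing as it folds forward and down towards the robot; it starts between 0 and 0.25 rad, is held by light hinge friction and plays no part
Mind the look-alikes: they are no part of the job. Leave any yellow look-alike of the part that bears tin_b_mid alone. Leave any green look-alike of the part that bears tin_a_mid alone.

How it is judged:
By the outcome, as a careful person would: the job done as asked, in the order asked, and still so for the second after the job is handed in, while the arm keeps its last pose, push and grip.
It also fails if it takes over 67 s, if anything falls off the work surface, if the arm or the gripper's body presses on something with over 40 N, if the wrist force passes 120 N, or if a joint passes its speed limit or range.

## Robot

A 7-joint arm with a two-finger parallel gripper is mounted at the origin on the work surface. World frame = base frame: x ahead of the robot, y to its left, z up, the work surface at z = 0. Lengths are in m, angles in rad, forces in N, time in s.
With the tool pointing down it reaches from about 0.35 to 0.9 m from the base axis. Payload 8.1 kg.
Tool frame: the origin (TCP) lies on the centre line of the jaws, within the pads' length; the fingertips stand 22 mm ahead of it and the grasp point (between the pads) lies 3 mm ahead of it; x points along the fingers, y is the direction in which the jaws open and shut, and the axes are right-handed (so a half turn about x gives the same grasp; the last joint's range is limited). The gripper opens to 92 mm and grips with 3 to 60 N. Pads are 19 mm wide; open, the fingers measure 130 mm over their backs; the gripper's body (75 mm by 190 mm) begins 47 mm behind the grasp point.
Start: joints at [-0.103, 0.434, 0.025, 1.573, -0.012, 1.134, -0.075], TCP at [0.625, -0, 0.249] pointing down, gripper open.
Joint ranges: [-2.62, 2.62], [-0.44, 2.09], [-1.27, 1.32], [0.08, 2.57], [-1.32, 4.46], [0.12, 2], [-2.74, 2.74]. Speed limits (rad/s): [2.22, 2.22, 3.01, 3.01, 3.14, 3.14, 3.14].

## Interface

Orientations are given as a unit quaternion [w, x, y, z].
In Python, from bench import bot gives the robot as it stands.
- The arm moves only by the tool arm_command, never from a script. Its argument "increments" is text: rows parted by semicolons, each of 7 numbers parted by spaces: the turn, a rotation vector about the tool's x, y, z in degrees, then the shift along the tool's x, y, z in mm, then the opening, from -1 (shut) to 1 (fully open). A call has 1 to 10 rows; each row is the pose to reach, as a shift and turn from the pose commanded when the call began, along the tool's axes at that moment; what a row does not reach only later rows make up. A row lasts 1/12 s, in which the tool goes at most 41.7 mm and 7.16 degrees, less where a joint would pass 70% of its speed; a pose out of reach is approached as far as the arm can. A call with a gripper value outside its range is refused whole. The fingers move at their own pace and stop on an object; the grip force is fixed at half the most. Time passes only in rows, so rows that repeat a pose let the fingers close. It gives the time, the measured TCP pose, the force and the opening at its end, in the units of the state.
- bot.read_state(): the state, without advancing time (a new reading comes with each control period).
- bot.capture(name): name is "scene" or "side" or "wrist"; returns a dict with "img" (400x640x3 uint8, red, green, blue), "intrinsics" (3x3 intrinsics, pixels), "R" (3x3) and "t" (3): a world point X has camera coordinates R X + t. Camera axes: x right, y down, z forward; pixel columns grow to the right and rows downward; lengths in m; the calibration is good to about 2 mm. A picture is of the moment at which its call begins. There is no depth.
- bot.hand_in(): hands the job in, once; it reports no verdict.
Trained networks look in the newest picture that a camera, given by its name, has taken for a name from the list of things; names that differ only in an ending like _2 or _b are one class to them, and where a whole thing is asked for, a point or a joint stands for the part that bears it (a point fixed in the world has none). Each returns a list of dicts, best first, with "conf" (0 to 1); they miss things now and then, are a little off and sometimes report something else, mostly with a low value. They report only what shows in the picture. A call takes as long as a camera call. They do not tell look-alikes from the thing itself.
- bot.spot_in(query, camera): "position" ([x, y, z] in m, in world coordinates, good to about 4 mm: the middle of the surface that is visible of it).
- bot.pinpoint(query, camera): "position" ([x, y, z] in m, in world coordinates, good to about 4 mm: a listed point, or the origin of a listed thing).
The state is a dict: "time_s": time; "joints": joint angles; "dq": joint speeds; "tau": joint torques, N m; "position": TCP position; "ee_rot": TCP orientation; "ft_force": force on the tool from outside, world axes, zero at the start; "moment": the same for the moment, N m; "gripper_width": opening from 0.0 (shut) to 1.0 (fully open).
Only numpy, scipy, OpenCV 4.12 (cv2) and the standard library are available. Lean on these libraries where they do the work, as an engineer would, in place of code of your own. Each camera call takes 0.05 s, during which the arm holds its last target. There are 200 camera calls.

## Working session

There is one attempt and no reset: what is moved stays moved. The work goes in short steps, Python scripts to look and compute and a tool call to move; the robot and the scene stay as the last step left them, time stands still between calls to the robot, and variables do not carry over. Pictures are saved under pics/ and viewed, about 8 in all and at most 12, crops included, and the job is handed in when it is done.

Besides the shell and the picture viewer there is one more tool, called as name(argument=value, ...), one argument or row to a line, values as JSON. arm_command: Moves the arm, as the interface text tells. Its arguments: {"type":"object","properties":{"increments":{"type":"string"}},"required":["increments"]}

```bash
mkdir -p pics; cat > h.py <<'E'
from bench import bot
import numpy as np, cv2
def snap(c,n):
    d=bot.capture(c); cv2.imwrite(f"pics/{n}.png",d["img"][:,:,::-1]); return d
def px(d,P):
    q=d["R"]@np.array(P)+d["t"]; u=np.array(d["intrinsics"])@q; return (u[:2]/u[2]).round(0)
E
python3 - <<'E'
from h import *
for c in ["scene","side"]:
    d=snap(c,c+"0")
    for q in ["tin_a_mid","pad_left","pad_middle","pad_right","tiers","biner_oval","belay_plate"]:
        for r in bot.pinpoint(q,c): print(c,q,round(r["conf"],2),np.round(r["position"],3),px(d,r["position"]))
s=bot.read_state(); print(s)
E
```

```text
scene tin_a_mid 0.86 [0.546 0.06  0.089] [320. 211.]
scene tin_a_mid 0.77 [0.56  0.244 0.036] [410. 273.]
scene pad_left 0.71 [0.56  0.064 0.051] [317. 232.]
scene pad_middle 0.95 [ 0.536 -0.089  0.051] [259. 203.]
scene pad_middle 0.2 [0.544 0.063 0.086] [322. 212.]
scene pad_right 0.58 [ 0.548 -0.161  0.047] [229. 198.]
scene pad_right 0.56 [ 0.515 -0.237  0.049] [214. 182.]
scene tiers 0.87 [ 0.536 -0.09   0.   ] [261. 223.]
scene biner_oval 0.72 [ 0.567 -0.012  0.049] [281. 222.]
scene belay_plate 0.72 [ 0.546 -0.161  0.051] [230. 196.]
side tin_a_mid 0.97 [0.549 0.06  0.09 ] [307. 201.]
side tin_a_mid 0.73 [0.562 0.243 0.039] [253. 269.]
side tin_a_mid 0.3 [ 0.512 -0.237  0.089] [387. 130.]
side pad_left 0.97 [0.555 0.061 0.052] [305. 210.]
side pad_left 0.51 [ 0.568 -0.014  0.05 ] [319. 187.]
side pad_middle 0.73 [ 0.533 -0.088  0.046] [347. 175.]
side tiers 0.94 [ 0.532 -0.088  0.001] [347. 187.]
side biner_oval 0.48 [ 0.566 -0.014  0.052] [319. 187.]
side biner_oval 0.28 [ 0.51  -0.238  0.09 ] [388. 129.]
side biner_oval 0.25 [0.553 0.062 0.052] [305. 211.]
side belay_plate 0.73 [ 0.547 -0.17   0.049] [360. 151.]
{'time_s': 0.8, 'joints': array([-0.10260306,  0.43448518,  0.025036  ,  1.57319548, -0.01158834,
        1.13397822, -0.07510444]), 'dq': array([ 7.08111622e-05,  1.84708768e-03, -1.60426669e-04, -4.15840693e-06,
        8.49009592e-05,  1.48112497e-03, -1.82350249e-03]), 'tau': array([-6.80269914e-04, -6.67617559e+01,  9.83227082e-01, -3.14803576e+01,
       -6.07375056e-02,  3.22544435e-02, -1.75248437e-05]), 'position': array([ 6.25024152e-01, -4.81477902e-05,  2.48753229e-01]), 'ee_rot': array([ 0.4999998 ,  0.50004116,  0.49994323, -0.5000158 ]), 'ft_force': array([ 0.69908877,  0.28612931, -0.23294881]), 'moment': array([-0.02987034,  0.03317895, -0.06459471]), 'gripper_width': 0.9984472931138847}
```

```bash
python3 -c "
import cv2,numpy as np
a=cv2.imread('pics/scene0.png');b=cv2.imread('pics/side0.png')
cv2.imwrite('pics/sc1.png',cv2.resize(a[110:330,150:470],(800,550),interpolation=2))
cv2.imwrite('pics/sd1.png',cv2.resize(b[80:300,200:520],(800,550),interpolation=2))"
```

```text
(no output)
```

View pics/sc1.png

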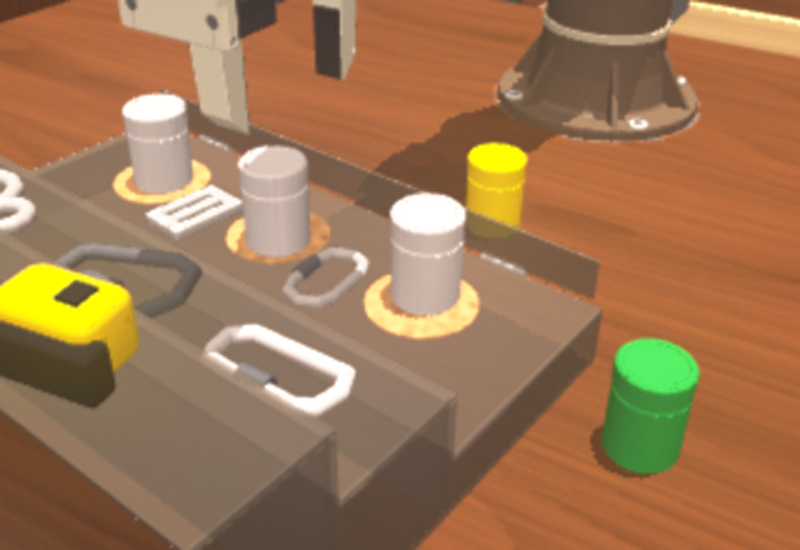

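View pics/sd1.png

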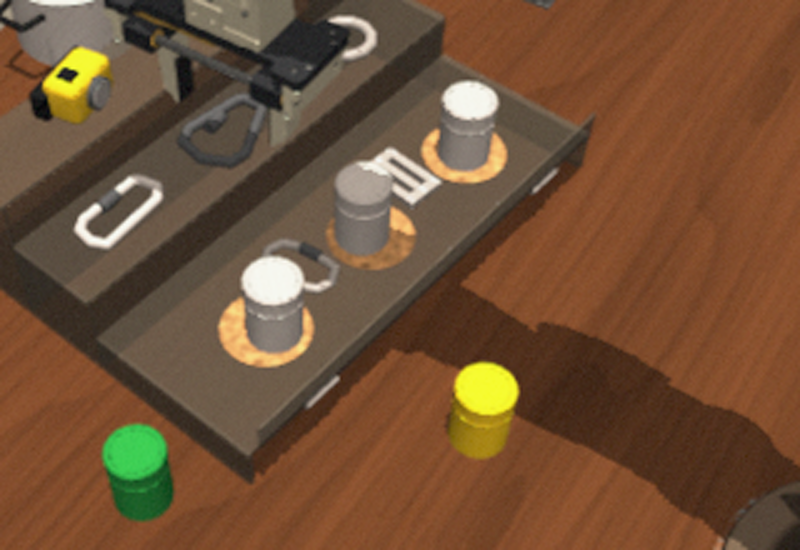

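Silver tins stand on the pads at scene pixels (321,212), (260,190) and (214,168). They are on the lowest tier, so they fit. The yellow (349,186) and green (410,272) tins on the table are look-alikes and stay untouched. I'll triangulate the three, and check them in the wrist view.

```bash
python3 - <<'E'
from h import *
C={c:bot.capture(c) for c in ["scene","side"]}
P={"L":((321,212),(309,202)),"M":((260.5,190),(345,164)),"R":((214,168),(387,131))}
M=[np.array(d["intrinsics"])@np.c_[d["R"],d["t"]] for d in C.values()]
for k,(a,b) in P.items():
    X=cv2.triangulatePoints(M[0],M[1],np.array(a,float).reshape(2,1),np.array(b,float).reshape(2,1))[:,0];X=X[:3]/X[3]
    print(k,X.round(4),[px(d,X) for d in C.values()])
d=snap("wrist","w0")
for q in ["tin_a_mid","pad_middle"]:
    for r in bot.pinpoint(q,"wrist"): print(q,round(r["conf"],2),np.round(r["position"],3),px(d,r["position"]))
print("cam",-d["R"].T@d["t"])
E
```

```text
L [0.5437 0.0598 0.0867] [array([320., 211.]), array([309., 202.])]
M [ 0.5382 -0.0824  0.0865] [array([260., 190.]), array([345., 164.])]
R [ 0.5107 -0.2354  0.0847] [array([213., 167.]), array([387., 131.])]
cam [0.62520449 0.06844447 0.38540277]
```

View pics/w0.png

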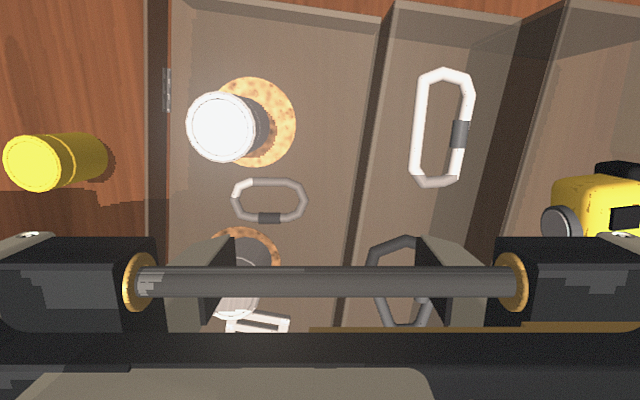

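The wrist view shows the left tin's lid at about (222,127), on its cork pad at (250,122), with the flap on the left side. I'll intersect the lid ray with z=0.125 to refine the position.

```bash
cat >> h.py <<'E'
def ray(d,u,v,z):
    K=np.array(d["intrinsics"]);r=d["R"].T@np.linalg.solve(K,[u,v,1]);c=-d["R"].T@d["t"];return c+r*(z-c[2])/r[2]
E
python3 - <<'E'
from h import *
d=bot.capture("wrist")
g=cv2.cvtColor(d["img"],cv2.COLOR_RGB2GRAY)
m=(g[80:175,170:270]>215).astype(np.uint8)
n,l,s,c=cv2.connectedComponentsWithStats(m);i=1+s[1:,4].argmax();print(s[i],c[i]+[170,80],ray(d,*(c[i]+[170,80]),.125))
print(ray(d,222,127,.125))
c=bot.capture("scene"); print(ray(c,150+428*.4,110+212*.4,.125), ray(c,150+275*.4,110+163*.4,.125),ray(c,150+157*.4,110+108*.4,.125))
c=bot.capture("side"); print(ray(c,200+274*.4,80+279*.4,.125), ray(c,200+364*.4,80+184*.4,.125),ray(c,200+469*.4,80+102*.4,.125))
E
```

```text
[  16    0   84   87 4291] [223.17152179 126.20647868] [0.54728941 0.0602886  0.125     ]
[0.54634686 0.05969789 0.125     ]
[0.54785924 0.06326337 0.125     ] [ 0.54561777 -0.0742869   0.125     ] [ 0.51787559 -0.22352473  0.125     ]
[0.54112805 0.05863989 0.125     ] [ 0.53648604 -0.08004248  0.125     ] [ 0.5098897  -0.22906893  0.125     ]
```

arm_command(
  increments="-45 0 0 0 -78 -60 1;-45 0 0 0 -78 -60 1;-45 0 0 0 -78 -60 1;-45 0 0 0 -78 -60 1;-45 0 0 0 -78 -60 1;-45 0 0 0 -78 -60 1;-45 0 0 0 -78 -60 1;-45 0 0 0 -78 -60 1",
)

```text
time_s: 1.87
position: [0.547, 0.0599, 0.2488]
ee_rot: [0.654, 0.27, 0.653, -0.27]
ft_force: [-0.7, -0.6, -0.1]
gripper_width: 0.996
```

arm_command(
  increments="-45 0 0 0 0 0 1;-45 0 0 0 0 0 1;-45 0 0 0 0 0 1;-45 0 0 0 0 0 1;-45 0 0 0 0 0 1;-45 0 0 0 0 0 1;-45 0 0 0 0 0 1;-45 0 0 0 0 0 1;-45 0 0 0 0 0 1",
)

```text
time_s: 2.62
position: [0.5471, 0.0598, 0.2487]
ee_rot: [0.707, 0.001, 0.707, -0.001]
ft_force: [-0.4, -0.3, 0.5]
gripper_width: 1.004
```

```bash
python3 - <<'E'
from h import *
s=bot.read_state();print(s["time_s"],s["position"],s["ee_rot"],s["joints"].round(2),s["ft_force"])
d=snap("wrist","w1"); print(px(d,[.547,.060,.125]))
E
```

```text
2.6167 [0.54708642 0.05984463 0.24874172] [ 0.70713058  0.00123612  0.70708088 -0.00120312] [ 0.03  0.34 -0.32  1.74  0.12  1.09  1.25] [-0.39641926 -0.31594395  0.48222161]
[325. 203.]
```

View pics/w1.png

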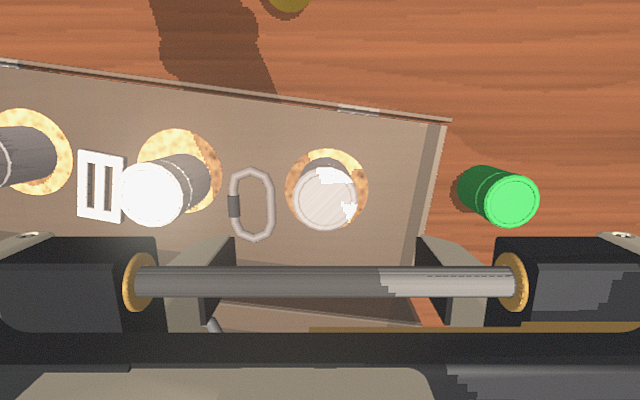

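The left lid is at about (325,198), the middle at (152,194), and the belay plate and oval biner lie clear between the tins.

```bash
python3 - <<'E'
from h import *
d=bot.capture("wrist")
print(ray(d,325,198.5,.125),ray(d,152,194,.125))
E
```

```text
[0.54342359 0.05968203 0.125     ] [ 0.53916581 -0.0795052   0.125     ]
```

arm_command(
  increments="0 0 0 15 0 -2 1;0 0 0 40 0 -2 1;0 0 0 65 0 -2 1;0 0 0 90 0 -2 1;0 0 0 115 0 -2 1;0 0 0 135 0 -2 1;0 0 0 147 0 -2 1;0 0 0 151 0 -2 1;0 0 0 151 0 -2 1",
)

```text
time_s: 3.47
position: [0.5445, 0.0599, 0.0969]
ee_rot: [0.706, 0.0, 0.708, -0.0]
ft_force: [-0.6, -0.3, 0.4]
gripper_width: 1.001
```

arm_command(
  increments="0 0 0 0 0 0 -1;0 0 0 0 0 0 -1;0 0 0 0 0 0 -1;0 0 0 0 0 0 -1;0 0 0 0 0 0 -1;0 0 0 0 0 0 -1;0 0 0 0 0 0 -1;0 0 0 0 0 0 -1;0 0 0 0 0 0 -1;0 0 0 0 0 0 -1",
)

```text
time_s: 4.3
position: [0.5452, 0.06, 0.098]
ee_rot: [0.707, 0.0, 0.707, -0.0]
ft_force: [-0.9, -0.6, 5.7]
gripper_width: 0.582
```

arm_command(
  increments="0 0 0 -4 0 0 -1;0 0 0 -12 0 0 -1;0 0 0 -24 0 0 -1;0 0 0 -36 0 0 -1;0 0 0 -46 0 0 -1;0 0 0 -50 0 0 -1;0 0 0 -50 0 0 -1;0 0 0 -50 0 0 -1;0 0 0 -50 0 0 -1;0 0 0 -50 0 0 -1",
)

```text
time_s: 5.13
position: [0.5446, 0.0599, 0.1471]
ee_rot: [0.707, -0.0, 0.707, -0.0]
ft_force: [-0.7, -0.3, -1.6]
gripper_width: 0.583
```

```bash
python3 - <<'E'
from h import *
for i in range(6):
    s=bot.read_state();print(s["time_s"],s["position"].round(4),s["ft_force"].round(2),s["moment"].round(3),s["gripper_width"].round(3))
    d=bot.capture("side")
cv2.imwrite("pics/s2.png",cv2.resize(d["img"][60:260,220:480,::-1],(780,600),interpolation=2))
E
```

```text
Traceback (most recent call last):
AttributeError: 'float' object has no attribute 'round'
```

```bash
cat >> h.py <<'E'
def weigh(n):
    F=[]
    for i in range(n):
        s=bot.read_state();F.append(s["ft_force"]);d=bot.capture("side")
    print(s["time_s"],s["position"].round(4),"w",round(float(s["gripper_width"]),3),"F",np.mean(F,0).round(2),"sd",np.std(F,0).round(2),"tau",s["tau"].round(2))
    return d
E
python3 - <<'E'
from h import *
d=weigh(8)
cv2.imwrite("pics/s2.png",cv2.resize(d["img"][60:260,220:480,::-1],(780,600),interpolation=2))
E
```

```text
5.4833 [0.545  0.06   0.1476] w 0.588 F [-0.17 -0.06 -1.14] sd [0.47 0.47 0.57] tau [-0.000e+00 -6.113e+01 -3.610e+00 -2.624e+01  2.000e-02  9.000e-02
 -0.000e+00]
```

View pics/s2.png

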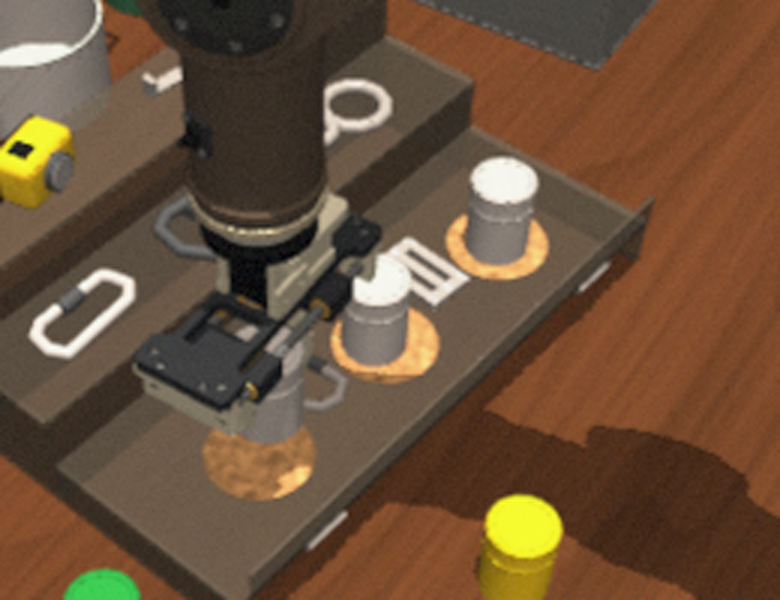

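The left tin is lifted clear, upright in the jaws at about (270,400), and its force is about 1.1 N (light). I'll set it back.

arm_command(
  increments="0 0 0 12 0 0 -1;0 0 0 28 0 0 -1;0 0 0 40 0 0 -1;0 0 0 46 0 0 -1;0 0 0 48 0 0 -1;0 0 0 49 0 0 -1;0 0 0 50 0 0 -1;0 0 0 50 0 0 -1;0 0 0 50 0 0 -1;0 0 0 50 0 0 -1",
)

```text
time_s: 6.37
position: [0.5453, 0.06, 0.0982]
ee_rot: [0.707, 0.0, 0.707, -0.0]
ft_force: [1.1, -0.3, -0.5]
gripper_width: 0.582
```

arm_command(
  increments="0 0 0 0 0 0 1;0 0 0 0 0 0 1;0 0 0 0 0 0 1;0 0 0 0 0 0 1;0 0 0 0 0 0 1;0 0 0 0 0 0 1;0 0 0 0 0 0 1;0 0 0 0 0 0 1",
)

```text
time_s: 7.03
position: [0.545, 0.06, 0.0977]
ee_rot: [0.707, 0.0, 0.707, -0.0]
ft_force: [-0.3, 0.3, 0.1]
gripper_width: 1.001
```

arm_command(
  increments="0 0 0 -10 0 0 1;0 0 0 -30 0 0 1;0 0 0 -55 0 0 1;0 0 0 -80 0 0 1;0 0 0 -105 0 0 1;0 0 0 -130 0 0 1;0 0 0 -145 0 0 1;0 0 0 -150 0 0 1;0 0 0 -150 0 0 1",
)

```text
time_s: 7.78
position: [0.5457, 0.0601, 0.2495]
ee_rot: [0.708, 0.0, 0.706, 0.0]
ft_force: [0.6, 0.1, -0.2]
gripper_width: 0.997
```

arm_command(
  increments="0 0 0 0 -15 -7 1;0 0 0 0 -40 -7 1;0 0 0 0 -65 -7 1;0 0 0 0 -90 -7 1;0 0 0 0 -115 -7 1;0 0 0 0 -133 -7 1;0 0 0 0 -140 -7 1;0 0 0 0 -140 -7 1;0 0 0 0 -140 -7 1;0 0 0 0 -140 -7 1",
)

```text
time_s: 8.62
position: [0.5379, -0.0781, 0.2474]
ee_rot: [0.707, -0.0, 0.707, 0.001]
ft_force: [-0.1, 0.1, -0.1]
gripper_width: 1.001
```

```bash
python3 - <<'E'
from h import *
d=snap("wrist","w3"); print(px(d,[.538,-.080,.125]),px(d,[.545,.060,.125]),px(d,[.512,-.235,.125]))
weigh(4)
E
```

```text
[323. 203.] [495. 212.] [126. 171.]
8.8167 [ 0.5381 -0.0788  0.2478] w 1.002 F [0.68 0.27 0.48] sd [0.61 0.1  0.3 ] tau [-0.000e+00 -5.610e+01 -2.390e+00 -3.034e+01  3.000e-02  8.000e-02
 -1.000e-02]
```

View pics/w3.png

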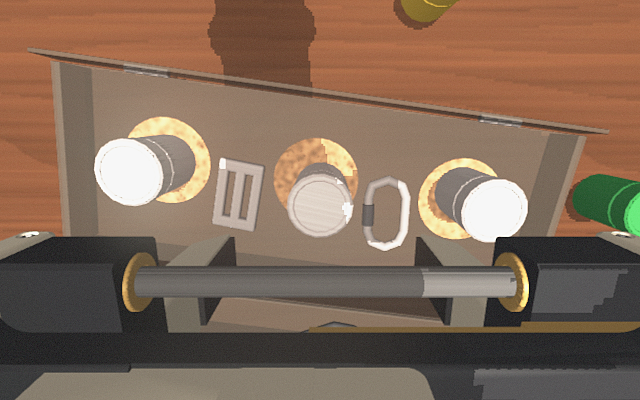

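The left tin stands back on its pad (lid at 493,210). The middle lid is at (320,205), a couple of mm from the estimate, and the right lid is at (129,171).

arm_command(
  increments="0 0 0 15 -2 1 1;0 0 0 40 -2 1 1;0 0 0 65 -2 1 1;0 0 0 90 -2 1 1;0 0 0 115 -2 1 1;0 0 0 135 -2 1 1;0 0 0 146 -2 1 1;0 0 0 150 -2 1 1;0 0 0 150 -2 1 1",
)

```text
time_s: 9.62
position: [0.5389, -0.0818, 0.0973]
ee_rot: [0.707, -0.0, 0.707, 0.0]
ft_force: [-0.1, -0.9, 0.3]
gripper_width: 1.003
```

arm_command(
  increments="0 0 0 0 0 0 -1;0 0 0 0 0 0 -1;0 0 0 0 0 0 -1;0 0 0 0 0 0 -1;0 0 0 0 0 0 -1;0 0 0 0 0 0 -1;0 0 0 0 0 0 -1;0 0 0 0 0 0 -1;0 0 0 0 0 0 -1;0 0 0 0 0 0 -1",
)

```text
time_s: 10.45
position: [0.5392, -0.0821, 0.098]
ee_rot: [0.707, 0.0, 0.707, -0.0]
ft_force: [-1.4, -0.2, 6.1]
gripper_width: 0.583
```

arm_command(
  increments="0 0 0 -4 0 0 -1;0 0 0 -12 0 0 -1;0 0 0 -24 0 0 -1;0 0 0 -36 0 0 -1;0 0 0 -46 0 0 -1;0 0 0 -50 0 0 -1;0 0 0 -50 0 0 -1;0 0 0 -50 0 0 -1;0 0 0 -50 0 0 -1;0 0 0 -50 0 0 -1",
)

```text
time_s: 11.28
position: [0.5385, -0.082, 0.147]
ee_rot: [0.707, 0.0, 0.708, 0.0]
ft_force: [-0.0, -1.6, -5.0]
gripper_width: 0.585
```

```bash
python3 - <<'E'
from h import *
d=weigh(8)
E
```

```text
11.6333 [ 0.539  -0.082   0.1476] w 0.586 F [ 0.06 -0.01 -4.77] sd [0.54 0.74 0.48] tau [-0.000e+00 -6.279e+01 -2.980e+00 -2.740e+01  4.000e-02  8.000e-02
 -0.000e+00]
```

Middle: about 4.8 N. I'll set it back and weigh the right one.

arm_command(
  increments="0 0 0 12 0 0 -1;0 0 0 28 0 0 -1;0 0 0 40 0 0 -1;0 0 0 46 0 0 -1;0 0 0 48 0 0 -1;0 0 0 49 0 0 -1;0 0 0 50 0 0 -1;0 0 0 50 0 0 -1;0 0 0 50 0 0 -1;0 0 0 50 0 0 -1",
)

```text
time_s: 12.52
position: [0.5393, -0.0821, 0.0982]
ee_rot: [0.707, 0.0, 0.707, -0.0]
ft_force: [0.7, 0.6, -5.1]
gripper_width: 0.584
```

arm_command(
  increments="0 0 0 0 0 0 1;0 0 0 0 0 0 1;0 0 0 0 0 0 1;0 0 0 0 0 0 1;0 0 0 0 0 0 1;0 0 0 0 0 0 1;0 0 0 0 0 0 1;0 0 0 0 0 0 1",
)

```text
time_s: 13.18
position: [0.539, -0.082, 0.0977]
ee_rot: [0.707, 0.0, 0.707, -0.0]
ft_force: [-0.5, -0.9, -0.1]
gripper_width: 0.999
```

arm_command(
  increments="0 0 0 -10 0 0 1;0 0 0 -30 0 0 1;0 0 0 -55 0 0 1;0 0 0 -80 0 0 1;0 0 0 -105 0 0 1;0 0 0 -130 0 0 1;0 0 0 -145 0 0 1;0 0 0 -150 0 0 1;0 0 0 -150 0 0 1",
)

```text
time_s: 13.93
position: [0.5397, -0.082, 0.2494]
ee_rot: [0.708, -0.0, 0.706, -0.0]
ft_force: [-0.5, 0.2, -0.2]
gripper_width: 1.006
```

arm_command(
  increments="0 0 0 0 -15 -5 1;0 0 0 0 -40 -10 1;0 0 0 0 -65 -15 1;0 0 0 0 -90 -20 1;0 0 0 0 -115 -25 1;0 0 0 0 -140 -27 1;0 0 0 0 -151 -27 1;0 0 0 0 -151 -27 1;0 0 0 0 -151 -27 1;0 0 0 0 -151 -27 1",
)

```text
time_s: 14.77
position: [0.5123, -0.231, 0.2472]
ee_rot: [0.707, -0.0, 0.707, 0.001]
ft_force: [0.3, 0.3, -0.9]
gripper_width: 1.0
```

```bash
python3 - <<'E'
from h import *
d=snap("wrist","w4"); print(px(d,[.512,-.233,.125]),px(d,[.539,-.082,.125]),bot.read_state()["position"])
E
```

```text
[323. 203.] [505. 235.] [ 0.51236695 -0.2309269   0.24740607]
```

View pics/w4.png

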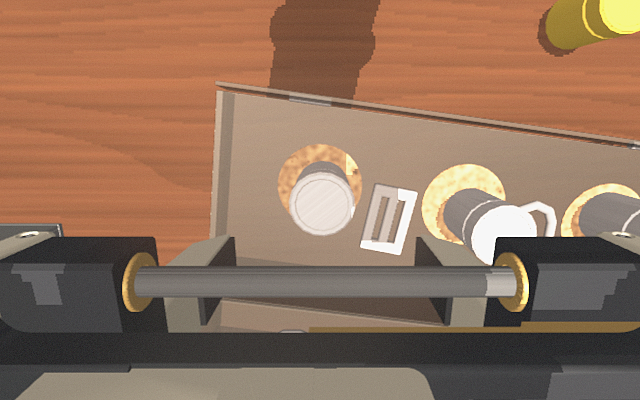

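The right lid at (322,203) matches the prediction, and the middle tin is back on its pad (lid at 503,234).

arm_command(
  increments="0 0 0 15 0 0 1;0 0 0 40 0 0 1;0 0 0 65 0 0 1;0 0 0 90 0 0 1;0 0 0 115 0 0 1;0 0 0 135 0 0 1;0 0 0 146 0 0 1;0 0 0 150 0 0 1;0 0 0 150 0 0 1",
)

```text
time_s: 15.57
position: [0.512, -0.2321, 0.0973]
ee_rot: [0.707, -0.0, 0.707, 0.001]
ft_force: [0.6, -0.9, 0.8]
gripper_width: 0.997
```

arm_command(
  increments="0 0 0 0 0 0 -1;0 0 0 0 0 0 -1;0 0 0 0 0 0 -1;0 0 0 0 0 0 -1;0 0 0 0 0 0 -1;0 0 0 0 0 0 -1;0 0 0 0 0 0 -1;0 0 0 0 0 0 -1;0 0 0 0 0 0 -1;0 0 0 0 0 0 -1",
)

```text
time_s: 16.4
position: [0.5121, -0.2331, 0.098]
ee_rot: [0.707, 0.0, 0.707, -0.0]
ft_force: [-1.5, 1.1, 5.2]
gripper_width: 0.586
```

arm_command(
  increments="0 0 0 -4 0 0 -1;0 0 0 -12 0 0 -1;0 0 0 -24 0 0 -1;0 0 0 -36 0 0 -1;0 0 0 -46 0 0 -1;0 0 0 -50 0 0 -1;0 0 0 -50 0 0 -1;0 0 0 -50 0 0 -1;0 0 0 -50 0 0 -1;0 0 0 -50 0 0 -1",
)

```text
time_s: 17.23
position: [0.5115, -0.2329, 0.1471]
ee_rot: [0.707, 0.0, 0.708, 0.0]
ft_force: [0.4, -0.0, -2.0]
gripper_width: 0.583
```

```bash
python3 - <<'E'
from h import *
d=weigh(8)
E
```

```text
17.5833 [ 0.5119 -0.233   0.1476] w 0.587 F [ 0.03  0.25 -2.7 ] sd [0.24 0.39 0.33] tau [-0.000e+00 -6.379e+01 -2.210e+00 -2.707e+01  5.000e-02  7.000e-02
 -0.000e+00]
```

Left 1.1 N, middle 4.8 N, right 2.7 N, so the middle tin is heaviest by about 0.2 kg. I'll set the right one back and take the middle.

arm_command(
  increments="0 0 0 12 0 0 -1;0 0 0 28 0 0 -1;0 0 0 40 0 0 -1;0 0 0 46 0 0 -1;0 0 0 48 0 0 -1;0 0 0 49 0 0 -1;0 0 0 50 0 0 -1;0 0 0 50 0 0 -1;0 0 0 50 0 0 -1;0 0 0 50 0 0 -1",
)

```text
time_s: 18.47
position: [0.5123, -0.2331, 0.0982]
ee_rot: [0.707, -0.0, 0.707, -0.0]
ft_force: [-0.4, 0.3, -2.2]
gripper_width: 0.581
```

arm_command(
  increments="0 0 0 0 0 0 1;0 0 0 0 0 0 1;0 0 0 0 0 0 1;0 0 0 0 0 0 1;0 0 0 0 0 0 1;0 0 0 0 0 0 1;0 0 0 0 0 0 1;0 0 0 0 0 0 1",
)

```text
time_s: 19.13
position: [0.512, -0.233, 0.0977]
ee_rot: [0.707, 0.0, 0.707, -0.0]
ft_force: [-0.0, -1.0, 0.1]
gripper_width: 0.999
```

arm_command(
  increments="0 0 0 -10 0 0 1;0 0 0 -30 0 0 1;0 0 0 -55 0 0 1;0 0 0 -80 0 0 1;0 0 0 -105 0 0 1;0 0 0 -130 0 0 1;0 0 0 -145 0 0 1;0 0 0 -150 0 0 1;0 0 0 -150 0 0 1",
)

```text
time_s: 19.88
position: [0.5126, -0.2332, 0.2495]
ee_rot: [0.708, -0.0, 0.706, -0.0]
ft_force: [-0.2, -0.2, -0.7]
gripper_width: 1.001
```

arm_command(
  increments="0 0 0 0 15 5 1;0 0 0 0 40 10 1;0 0 0 0 65 15 1;0 0 0 0 90 20 1;0 0 0 0 115 25 1;0 0 0 0 140 27 1;0 0 0 0 151 27 1;0 0 0 0 151 27 1;0 0 0 0 151 27 1;0 0 0 0 151 27 1",
)

```text
time_s: 20.72
position: [0.5386, -0.0839, 0.2472]
ee_rot: [0.707, 0.0, 0.707, -0.001]
ft_force: [-0.1, -0.6, 0.7]
gripper_width: 1.002
```

arm_command(
  increments="0 0 0 15 0 0 1;0 0 0 40 0 0 1;0 0 0 65 0 0 1;0 0 0 90 0 0 1;0 0 0 115 0 0 1;0 0 0 135 0 0 1;0 0 0 146 0 0 1;0 0 0 150 0 0 1;0 0 0 150 0 0 1",
)

```text
time_s: 21.47
position: [0.5386, -0.0831, 0.0972]
ee_rot: [0.707, 0.0, 0.708, -0.001]
ft_force: [-0.5, 0.6, 1.0]
gripper_width: 1.0
```

arm_command(
  increments="0 0 0 0 0 0 -1;0 0 0 0 0 0 -1;0 0 0 0 0 0 -1;0 0 0 0 0 0 -1;0 0 0 0 0 0 -1;0 0 0 0 0 0 -1;0 0 0 0 0 0 -1;0 0 0 0 0 0 -1;0 0 0 0 0 0 -1;0 0 0 0 0 0 -1",
)

```text
time_s: 22.3
position: [0.5392, -0.082, 0.098]
ee_rot: [0.707, -0.0, 0.707, -0.0]
ft_force: [-1.4, -0.4, 6.5]
gripper_width: 0.584
```

arm_command(
  increments="0 0 0 -4 0 0 -1;0 0 0 -14 0 0 -1;0 0 0 -30 0 0 -1;0 0 0 -50 0 0 -1;0 0 0 -70 0 0 -1;0 0 0 -90 0 0 -1;0 0 0 -110 0 0 -1;0 0 0 -126 0 0 -1;0 0 0 -136 0 0 -1;0 0 0 -140 0 0 -1",
)

```text
time_s: 23.13
position: [0.5394, -0.082, 0.2394]
ee_rot: [0.708, -0.0, 0.706, -0.0]
ft_force: [-0.3, -0.6, -5.7]
gripper_width: 0.586
```

arm_command(
  increments="0 0 0 0 0 0 -1;0 0 0 0 0 0 -1;0 0 0 0 0 0 -1;0 0 0 0 0 0 -1;0 0 0 0 0 0 -1;0 0 0 0 0 0 -1",
)

```text
time_s: 23.63
position: [0.5388, -0.082, 0.2372]
ee_rot: [0.707, 0.0, 0.707, 0.0]
ft_force: [0.7, -0.6, -4.5]
gripper_width: 0.582
```

```bash
python3 - <<'E'
from h import *
d=weigh(8); s=bot.capture("scene")
a=cv2.resize(d["img"][60:280,200:500],(400,293),interpolation=2);b=cv2.resize(s["img"][80:300,150:450],(400,293),interpolation=2)
cv2.imwrite("pics/f.png",np.hstack([a,b])[:,:,::-1])
print(bot.read_state()["dq"].round(3))
E
```

```text
23.9833 [ 0.539  -0.082   0.2377] w 0.586 F [-0.26 -0.03 -4.34] sd [0.52 0.72 0.43] tau [-0.000e+00 -5.926e+01 -2.580e+00 -3.177e+01  5.000e-02  8.000e-02
 -0.000e+00]
[-0.     0.002  0.001 -0.     0.002 -0.001  0.002]
```

View pics/f.png

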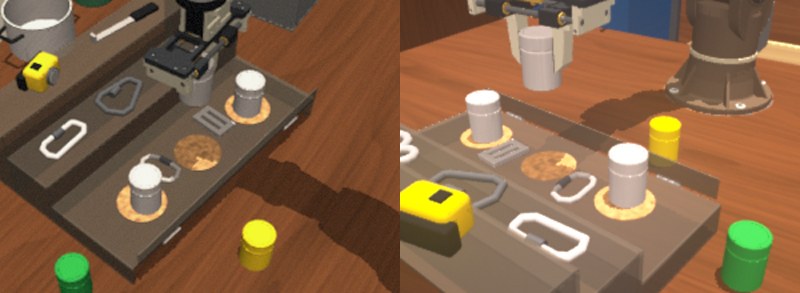

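The middle tin is held upright 140 mm above its pad (right half, 541,60). The other two stand on their pads (485,118 and 628,178), and the other gear looks undisturbed.

```bash
python3 -c "
from bench import bot; print(bot.hand_in())"
```

```text
the job is handed in; nothing more can be done
None
```

The heaviest tin is the middle one. I handed the job in with the arm still gripping it, upright and motionless, about 14 cm above its pad.

- **Weighing:** I lifted each tin 50 mm straight up and set it back, from left to right. The wrist force read about 1.1 N for the left tin, 4.8 N for the middle and 2.7 N for the right. That makes the middle tin roughly 0.2 kg heavier than the next.
- **Last checks:** The middle tin's final hold read 4.3 N, a little under the first reading but within the sensor noise of about 0.5 N. The final scene and side pictures show the left and right tins standing on their pads. The carabiners, belay plate, and the yellow and green look-alike tins look unmoved.
- **Time:** About 24 s of the 67 s allowed. No check failed.

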